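# Open the olive jar in the bar's jar brace

## Task

Set the olive jar (the one with the red lid) fully down into the square jar brace on the counter, lid still tight, then unscrew its lid anticlockwise, stopping the turn soon after the threads let go. Lift the lid straight off and finish while still holding it, level and still, centred just above the jar's open mouth (a few centimetres clear, touching nothing but the gripper), with the jar left standing in the brace. Leave the blue-lidded jar and the other barware where they are.

Things in the scene. Friction and masses are not known exactly. Their poses are not given: they have to be found in the camera images.
- jar: Square clear jar of green olives, 0.3 to 0.6 kg, loose on the counter. Body 60 x 60 x 75 mm tall, sides along its x and y axes (quarter turns look alike), flat shoulder at 75 mm, round neck to the rim at 96 mm. Origin: centre of the underside, z up. On the bare counter it slips round when the lid is twisted; in the brace it cannot. It can be carried by its closed lid.
- lid: Red round ribbed screw lid of the olive jar, white stripe on top, 60 mm across, 26 mm tall, 45 g. Origin: centre of its underside, 80 mm above the jar's underside while closed (5 mm above the jar's shoulder; top at 106 mm); z is its axis. Held by lugs: up to 2 mm of looseness, it does not rise while turned, and lifts straight off only once turned far enough.
- thread (a joint): How far the lid is unscrewed relative to the jar, rad: 0 fully tight (the start), growing anticlockwise seen from above. Needs about 0.5 N m throughout, stays where left. Lets go at about 1.0 rad (57 degrees); lid lifts freely from 1.05 to 1.4; from 1.5 the lugs catch again: too far. The lid has 0.05 rad of play against it; the jar can turn 0.1 rad in the brace before it is stopped.
- brace: Jar brace bolted to the counter: steel base 110 x 110 x 10 mm, square pocket of black rubber walls, 63 x 63 mm inside, sides along its x and y axes, walls up to 32 mm above the counter, flared steel lips above them to about 41 mm, which guide in a jar up to about 5 mm off centre. Origin: centre of its underside on the counter.
- brace_floor (a point): Centre of the brace's pocket floor, 10 mm above the counter; the seated jar's underside rests here.
- cherry_jar: A like square jar with red cherries and a blue lid, 60 x 60 mm, 106 mm tall; not to be moved. Origin: centre of its underside.
- mug_a: Clear glass mug, 84 mm across, 140 mm tall, standing towards the back; not to be moved. Origin: centre of its underside, handle to its +y.
- mug_b: A second like glass mug, 84 mm across, 140 mm tall; not to be moved. Origin: centre of its underside, handle to its +y.
- syrup: Amber syrup bottle with white cap, 66 mm across, 220 mm tall; not to be moved. Origin: centre of its underside.
- shaker: Steel cocktail shaker, 86 mm across, 188 mm tall; not to be moved. Origin: centre of its underside.
- bowl: Blue ceramic bowl, 120 mm across, 50 mm tall; not to be moved. Origin: centre of its underside.
There are look-alikes about, which are no part of the job. Leave any black or orange look-alike of the lid alone.

How it is judged:
On the way, in this order (a step that is already met when the one before it is completed fails the run):
1. the olive jar stands fully down in the brace, its lid still tight (distance between jar and brace_floor below 0.008 m and angle between jar's own z axis and vertical below 0.1 rad and value of joint thread below 0.25 rad), for 0.2 s.
2. the lid is unscrewed until the threads let go, the jar standing in the brace and the lid still on it (distance between jar and brace_floor below 0.008 m and angle between jar's own z axis and vertical below 0.1 rad and value of joint thread above 0.8 rad and z of lid in the frame of jar below 0.086 m), for 0.05 s.
At the end, for the whole second after the job is handed in: Jar in the brace (within 8 mm of the pocket floor's centre, upright within 0.1 rad); thread at 0.8 to 1.5 rad; lid gripped (over 1 N), still, off the jar, level within 0.25 rad, within 25 mm of the jar's axis, underside 4 to 74 mm above its rim (distance between jar and brace_floor below 0.008 m and angle between jar's own z axis and vertical below 0.1 rad and value of joint thread between 0.8 and 1.5 rad and z of lid in the frame of jar between 0.1 and 0.17 m and horizontal distance between lid and jar below 0.025 m and angle between lid's own z axis and vertical below 0.25 rad and contact force between the fingers and lid above 1 N and contact force between lid and jar below 0.05 N and linear speed of each of lid, jar below 0.03 m/s); the arm keeps its last pose, push and grip.
It fails at once if the lid is turned far past the point where the threads let go (over 1.5 rad) (value of joint thread above 1.5 rad).
It fails at once if the olive jar is tipped over (more than 0.5 rad) (angle between jar's own z axis and vertical above 0.5 rad).
It fails at once if the blue-lidded jar or other barware is moved more than 40 mm or knocked over (distance of any of cherry_jar, mug_a, mug_b, syrup, shaker, bowl from where it was at the start of the episode above 0.04 m or angle between any of cherry_jar, mug_a, mug_b, syrup, shaker, bowl's own z axis and vertical above 0.5 rad).
It also fails if it takes over 45 s, if anything falls off the work surface, if the arm or the gripper's body presses on something with over 40 N, if the wrist force passes 120 N, or if a joint passes its speed limit or range.

## Robot

A 6-joint arm with a two-finger parallel gripper is mounted at the origin on the work surface. World frame = base frame: x ahead of the robot, y to its left, z up, the work surface at z = 0. Lengths are in m, angles in rad, forces in N, time in s.
With the tool pointing down it reaches from about 0.225 to 0.875 m from the base axis. Payload 3.4 kg.
Tool frame: the origin (TCP) lies midway between the tips of the shut fingers; the grasp point (between the pads) lies behind it (manip.grip_point_offset is the z of the grasp point in the tool frame, in m); z points along the fingers, x is the direction in which the jaws open and shut, and the axes are right-handed (so a half turn about z gives the same grasp; the last joint's range is limited). The gripper opens to 85 mm and grips with 20 to 120 N. Pads are 22 mm wide; open, the fingers measure 114 mm over their backs; the gripper's body (76 mm by 85 mm) begins 54 mm behind the grasp point. The pads swing forward as they close: fully open they stand 13 mm farther back than shut.
Start: joints at [0.987, 0.276, 1.505, -0, 1.361, -0.121], TCP at [0.257, 0.515, 0.231] pointing down, gripper open.
Joint ranges: [-2.89, 2.89], [-0.75, 2.08], [0.22, 2.7], [-1.18, 4.32], [0.11, 2.71], [-2.7, 2.7]. Speed limits (rad/s): [2.57, 2.57, 3.14, 3.14, 3.14, 3.14].

## Interface

Orientations are given as a unit quaternion [w, x, y, z].
In Python, from rig import manip, eyes, recognise, regions_of, mark_of gives the robot as it stands.
- The arm moves only by the shell command python3 -m inch 'ROWS' [FORCE]. ROWS is JSON, a list of rows, each a list of 5 numbers: the gripper command: -1 is shut, 1 is fully open, values between are in proportion, then the shift along the tool's x, y, z in mm, then the turn about the tool's z in degrees. A call has 1 to 20 rows; each row shifts and turns the pose as measured when the row begins, along the tool's axes as they then stand; what a row does not reach is not made up. A row lasts 1/12 s, in which the tool goes at most 41.7 mm and 7.16 degrees, less where a joint would pass 70% of its speed; a pose out of reach is approached as far as the arm can. A call with a gripper value outside its range is refused whole. The fingers move at their own pace and stop on an object; FORCE is the grip in N (left out, the last holds). Time passes only in rows, so rows that do not move let the fingers close. It gives the time, the measured TCP pose, the force and the opening at its end, in the units of the state.
- manip.get_state(): the state, without advancing time (a new reading comes with each control period).
- eyes.get_image(name): name is "side" or "top"; returns a dict with "frame" (420x560x3 uint8, red, green, blue), "K" (3x3 intrinsics, pixels), "rvec" (rotation vector, rad) and "tvec" (3), from world to camera coordinates, as OpenCV has them. Camera axes: x right, y down, z forward; pixel columns grow to the right and rows downward; lengths in m; the calibration is good to about 2 mm. A picture is of the moment at which its call begins. There is no depth.
- manip.sign_off(): hands the job in, once; it reports no verdict.
Trained networks look in a picture, given as the dict that the camera call returned (one of the last four; its "shot" number tells which), for a name from the list of things; names that differ only in an ending like _2 or _b are one class to them, and where a whole thing is asked for, a point or a joint stands for the part that bears it (a point fixed in the world has none). Each returns a list of dicts, best first, with "confidence" (0 to 1); they miss things now and then, are a little off and sometimes report something else, mostly with a low value. They report only what shows in the picture. A call takes as long as a camera call. They do not tell look-alikes from the thing itself.
- recognise(picture, target): "bbox" ([left, top, width, height] in pixels, round what is visible of it).
- regions_of(picture, target): "mask" (420x560 bool, what is visible of it) and "bbox" ([left, top, width, height] in pixels, round what is visible of it).
- mark_of(picture, target): "point" ([row, column] in pixels: a listed point, or the origin of a listed thing).
The state is a dict: "clock": time; "qpos": joint angles; "qd": joint speeds; "effort": joint torques, N m; "position": TCP position; "ee_rot": TCP orientation; "contact_force": force on the tool from outside, world axes, zero at the start; "moment": the same for the moment, N m; "width": finger opening in m.
Only numpy, scipy, OpenCV 4.12 (cv2) and the standard library are available. Lean on these libraries where they do the work, as an engineer would, in place of code of your own. Each camera call takes 0.05 s, during which the arm holds its last target.

## Working session

There is one attempt and no reset: what is moved stays moved. The work goes in short steps, Python scripts to look and compute and a shell command to move; the robot and the scene stay as the last step left them, time stands still between calls to the robot, and variables do not carry over. Pictures are saved under pics/ and viewed, and the job is handed in when it is done.

```bash
ls; mkdir -p pics; python3 - <<'E'
from rig import manip, eyes, recognise, regions_of, mark_of
import cv2
print(manip.get_state(), manip.grip_point_offset)
for n in ("side","top"):
    p=eyes.get_image(n)
    cv2.imwrite(f"pics/{n}0.png",p["frame"][:,:,::-1])
    print(n,p["K"].tolist(),p["rvec"],p["tvec"])
    for t in ("jar","lid","brace","brace_floor","cherry_jar","mug_a","syrup","shaker","bowl"):
        m=[(list(map(int,d["point"])),round(d["confidence"],2)) for d in mark_of(p,t)]
        print(t,m)
print(manip.get_state()["clock"])
E
```

```text
pics
{'clock': 0.0, 'qpos': array([ 9.86998863e-01,  2.76556791e-01,  1.50612314e+00, -5.42712920e-06,
        1.36070530e+00, -1.20989495e-01]), 'qd': array([-0.00060131, -0.0002704 ,  0.00031023, -0.00154206,  0.00197234,
        0.00072057]), 'effort': array([ 1.63918026e-03, -4.16779125e+01, -2.45806736e+01,  1.38607006e-04,
        1.07262027e-02,  2.50377362e-06]), 'position': array([0.25642315, 0.51406587, 0.23046549]), 'ee_rot': array([ 3.78490480e-04,  8.50429380e-01,  5.26088458e-01, -8.12454240e-04]), 'contact_force': array([ 1.09823216, -0.26477868, -0.05468917]), 'moment': array([ 0.04649172,  0.03028686, -0.00895656]), 'width': 0.0854634772030083} -0.0187
side [[405.0901664065726, 0.0, 287.2222927579628], [0.0, 405.0901664065726, 210.50624973191753], [0.0, 0.0, 1.0]] [ 2.30542702 -0.84022235  0.31635541] [-0.38648209  0.36250051  0.83143535]
jar [([203, 217], 0.93)]
lid [([185, 212], 0.84), ([232, 238], 0.66), ([185, 242], 0.66), ([224, 183], 0.64), ([181, 204], 0.58), ([314, 339], 0.56)]
brace [([243, 302], 0.88)]
brace_floor [([242, 300], 0.76)]
cherry_jar [([315, 337], 0.76), ([158, 267], 0.19)]
mug_a [([238, 390], 0.76), ([193, 333], 0.56), ([184, 211], 0.52)]
syrup [([303, 428], 0.65), ([200, 216], 0.56)]
shaker [([160, 266], 0.97)]
bowl [([194, 141], 0.58)]
top [[542.0683287211634, 0.0, 284.5234358755863], [0.0, 542.0683287211634, 209.1532660055529], [0.0, 0.0, 1.0]] [ 2.176788   -2.20894691  0.07736706] [0.0630846  0.56298901 1.62938823]
jar [([243, 219], 0.53)]
lid [([277, 215], 0.79), ([238, 175], 0.77), ([243, 212], 0.74), ([212, 211], 0.6), ([243, 256], 0.55), ([234, 369], 0.28)]
brace [([209, 301], 0.64)]
brace_floor [([212, 301], 0.93)]
cherry_jar [([235, 369], 0.69), ([172, 406], 0.48)]
mug_a [([147, 277], 0.97), ([146, 340], 0.57)]
syrup [([169, 405], 0.91)]
shaker [([169, 195], 0.58)]
bowl [([212, 299], 0.71), ([289, 154], 0.63)]
1.0
```

View pics/side0.png

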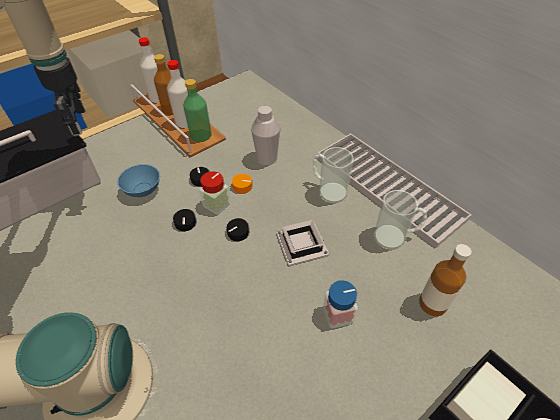

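View pics/top0.png

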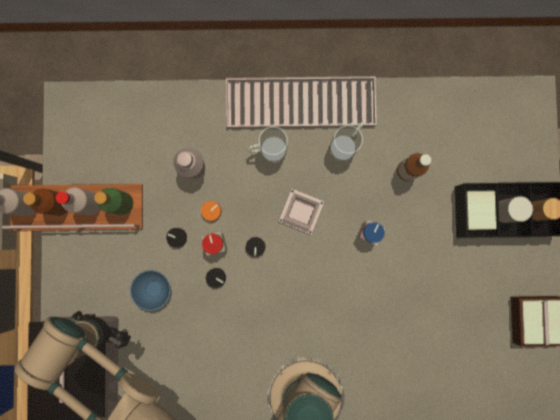

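```bash
cat > h.py <<'E'
import numpy as np, cv2
def ray(p,u,v):
    R=cv2.Rodrigues(np.array(p["rvec"]))[0]; t=np.array(p["tvec"]).ravel()
    c=-R.T@t; d=R.T@np.linalg.inv(p["K"])@np.array([u,v,1.0]); return c,d
def at_z(p,u,v,z):
    c,d=ray(p,u,v); return c+d*(z-c[2])/d[2]
def proj(p,X): return cv2.projectPoints(np.array(X,float).reshape(-1,3),np.array(p["rvec"]),np.array(p["tvec"]),np.array(p["K"]),None)[0].reshape(-1,2)
E
python3 - <<'E'
from rig import eyes, regions_of, mark_of
from h import *
for n in ("top","side"):
    p=eyes.get_image(n); f=p["frame"]
    cv2.imwrite(f"pics/{n}_raw1.png",f[:,:,::-1])
    a=(150,180,190,110) if n=="top" else (170,150,190,110)
    c=f[a[1]:a[1]+a[3],a[0]:a[0]+a[2],::-1]
    cv2.imwrite(f"pics/{n}_crop1.png",cv2.resize(c,None,fx=4,fy=4,interpolation=cv2.INTER_CUBIC))
    hsv=cv2.cvtColor(f,cv2.COLOR_RGB2HSV)
    red=((hsv[...,0]<5)|(hsv[...,0]>174))&(hsv[...,1]>150)&(hsv[...,2]>80)
    red[:, :180]=0; red[:,260:]=0
    v,u=np.nonzero(red); print(n,len(u),u.mean(),v.mean(),u.min(),u.max(),v.min(),v.max())
    # lid centre fit: ellipse of the minAreaRect
    print("lid at mid z", at_z(p,u.mean(),v.mean(),.098))
    r=regions_of(p,"brace")
    for d in r[:2]:
        v,u=np.nonzero(d["mask"]); rect=cv2.minAreaRect(np.c_[u,v].astype(np.float32)); print("brace",d["confidence"],rect,len(u))
        box=cv2.boxPoints(rect); print([at_z(p,*b,.02)[:2].round(4) for b in box])
    for t in ("brace_floor","brace"):
        d=mark_of(p,t)[0]; print(t,d["confidence"],at_z(p,d["point"][1],d["point"][0],.01 if t!="brace" else 0))
    d=mark_of(p,"jar")[0]; print("jar",d["confidence"],at_z(p,d["point"][1],d["point"][0],0))
    for t in ("cherry_jar","shaker","bowl"):
        for d in mark_of(p,t)[:2]: print(t,d["confidence"],at_z(p,d["point"][1],d["point"][0],0))
E
```

```text
top 295 212.07457627118643 243.96610169491527 202 222 234 253
lid at mid z [0.46150058 0.26524101 0.098     ]
brace 0.79 ((300.913818359375, 211.4655303955078), (36.58198165893555, 36.58198165893555), 21.801406860351562) 1296
[array([0.5261, 0.0778]), array([0.6288, 0.035 ]), array([ 0.5859, -0.0675]), array([ 0.4835, -0.0244])]
brace_floor 0.87 [0.54118428 0.00697749 0.01      ]
brace 0.55 [0.56287911 0.00563996 0.        ]
jar 0.62 [0.46398396 0.26103766 0.        ]
cherry_jar 0.64 [ 0.48129953 -0.19932503  0.        ]
cherry_jar 0.37 [0.55283204 0.01287168 0.        ]
shaker 0.93 [0.69562073 0.32221657 0.        ]
bowl 0.87 [0.33837136 0.46138889 0.        ]
bowl 0.73 [0.69403497 0.31976134 0.        ]
side 388 211.43041237113403 181.95103092783506 200 223 171 192
lid at mid z [0.45997293 0.26090541 0.098     ]
brace 0.78 ((301.8000183105469, 241.39999389648438), (41.7420654296875, 43.00697326660156), 71.56504821777344) 1621
[array([0.5278, 0.0782]), array([0.6433, 0.0433]), array([ 0.5798, -0.0747]), array([ 0.4746, -0.0393])]
brace_floor 0.82 [0.54338997 0.00610451 0.01      ]
brace 0.98 [ 0.55193986 -0.00673962  0.        ]
jar 0.84 [4.58817518e-01 2.73606100e-01 1.11022302e-16]
cherry_jar 0.88 [ 0.49183725 -0.20185678  0.        ]
shaker 0.64 [0.69338597 0.32252045 0.        ]
bowl 0.83 [0.32872869 0.45192113 0.        ]
```

```bash
ls pics
```

```text
side0.png
side_crop1.png
side_raw1.png
top0.png
top_crop1.png
top_raw1.png
```

View pics/top_crop1.png

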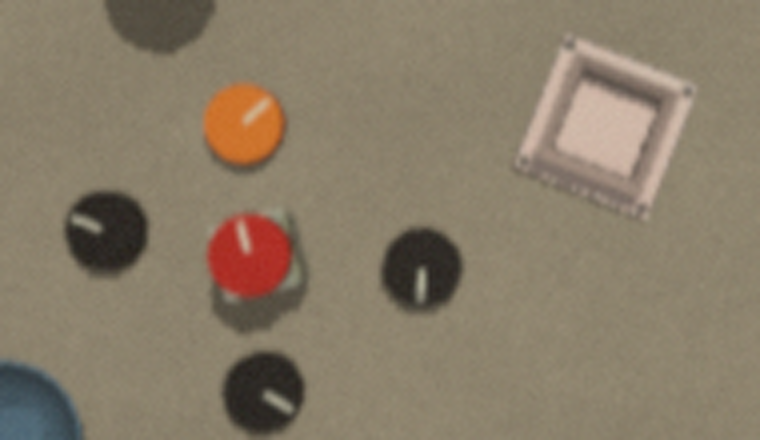

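View pics/side_crop1.png

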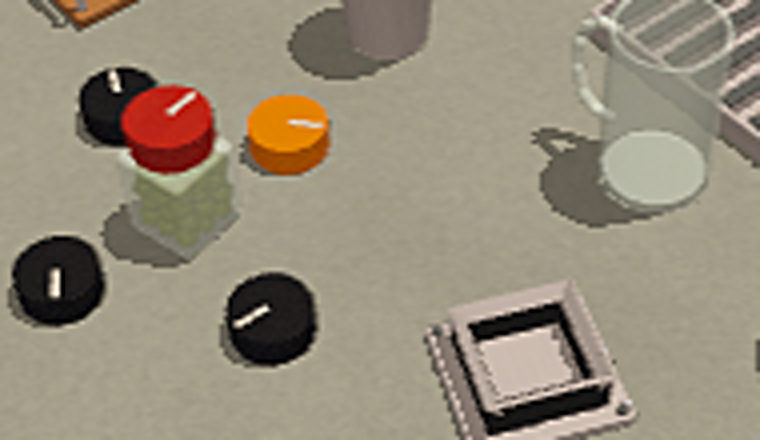

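```bash
cat > fit.py <<'E'
from rig import eyes, regions_of
from h import *
from scipy.optimize import minimize
def sq(x,y,a,h,z):
    c,s=np.cos(a),np.sin(a)
    return [[x+c*i*h-s*j*h,y+s*i*h+c*j*h,z] for i,j in((1,1),(-1,1),(-1,-1),(1,-1))]
def circ(x,y,r,z): return [[x+r*np.cos(t),y+r*np.sin(t),z] for t in np.linspace(0,6.283,40)]
S=8
def rast(p,parts,shape):
    m=np.zeros((shape[0],shape[1]),np.uint8)
    big=np.zeros((shape[0]*4,shape[1]*4),np.uint8)
    for P in parts:
        q=proj(p,P); h=cv2.convexHull(((q+.5)*4*16-8).astype(np.int32))
        cv2.fillConvexPoly(big,h,255,shift=4)
    return cv2.resize(big,(shape[1],shape[0]),interpolation=cv2.INTER_AREA)/255.
def fit(pics,masks,model,x0,steps):
    def cost(x):
        c=0
        for p,m in zip(pics,masks):
            r=rast(p,model(x),m.shape); c+=np.abs(r-m).sum()/m.sum()
        return c
    best=None
    for k in range(1):
        sim=np.array([x0]+[np.array(x0)+np.eye(len(x0))[i]*steps[i] for i in range(len(x0))])
        r=minimize(cost,x0,method="Nelder-Mead",options=dict(initial_simplex=sim,maxiter=150,xatol=1e-4,fatol=1e-4))
    return r.x,r.fun
E
python3 - <<'E'
from fit import *
P=[eyes.get_image("top"),eyes.get_image("side")]
def get(n):
    out=[]
    for p in P:
        ds=regions_of(p,n); d=ds[0]; print(n,d["confidence"],d["bbox"],d["mask"].sum(),len(ds)); out.append(d["mask"].astype(float))
    return out
mb=get("brace"); mj=get("jar"); ml=get("lid")
np.savez("masks.npz",mb=mb,mj=mj,ml=ml)
brace=lambda x:[sq(x[0],x[1],x[2],.055,0)+sq(x[0],x[1],x[2],.055,.01), sq(x[0],x[1],x[2],.0315+.01,.01)+sq(x[0],x[1],x[2],x[3],.041)]
for ps,ms in((P,mb),(P[:1],mb[:1]),(P[1:],mb[1:])):
    print("brace",fit(ps,ms,brace,[.55,.005,-.36,.045],[.01,.01,.1,.005]))
jarl=lambda x:[sq(x[0],x[1],x[2],.03,0)+sq(x[0],x[1],x[2],.03,.075),circ(x[0],x[1],.03,.08)+circ(x[0],x[1],.03,.106)]
for a0 in(.1,.4,.8):
  for ps,ms in((P,mj),(P[:1],mj[:1]),(P[1:],mj[1:])):
    print("jar",fit(ps,ms,jarl,[.46,.263,a0],[.01,.01,.15]))
# overlays
for i,(p,n) in enumerate(zip(P,("top","side"))):
    f=p["frame"][:,:,::-1].copy()
    for m,c in((mb[i],(0,255,0)),(mj[i],(255,0,0))):
        cs,_=cv2.findContours(m.astype(np.uint8),cv2.RETR_EXTERNAL,cv2.CHAIN_APPROX_NONE); cv2.drawContours(f,cs,-1,c,1)
    a=(150,180,190,110) if i==0 else (170,150,190,110)
    cv2.imwrite(f"pics/{n}_mask.png",cv2.resize(f[a[1]:a[1]+a[3],a[0]:a[0]+a[2]],None,fx=4,fy=4,interpolation=cv2.INTER_NEAREST))
E
```

```text
brace 0.7 [275.8, 190.4, 43.3, 41.4] 1254 1
brace 0.62 [281.1, 221.8, 45.5, 43.3] 1552 1
jar 0.58 [218.5, 230.5, 9.5, 22.5] 86 1
jar 0.67 [198.9, 183.9, 33.6, 31.1] 554 1
lid 0.82 [200.5, 234.2, 24.6, 20.8] 331 6
lid 0.88 [172.0, 210.0, 25.6, 20.0] 426 5
brace (array([ 0.55705927,  0.00465409, -0.40561757,  0.03983489]), np.float64(0.1326196599424393))
brace (array([ 0.55536236,  0.00472316, -0.42044099,  0.04661387]), np.float64(0.05870782124652094))
brace (array([ 0.55894862,  0.00550692, -0.40516115,  0.03848808]), np.float64(0.05258489993935719))
jar (array([0.46450031, 0.25939623, 0.12780764]), np.float64(5.753376101511043))
jar (array([0.46796213, 0.22441421, 0.06222941]), np.float64(4.623255813953488))
jar (array([ 0.46329348,  0.26367807, -0.02526124]), np.float64(0.9211014369646775))
jar (array([0.46494183, 0.26165984, 0.10642558]), np.float64(5.751792625370188))
jar (array([0.47040251, 0.23187003, 0.48166968]), np.float64(4.753077975376197))
jar (array([0.46337237, 0.26047908, 0.67137348]), np.float64(0.9551497133149288))
jar (array([0.45756916, 0.24585639, 0.89119331]), np.float64(5.8592731055985485))
jar (array([0.46591428, 0.22449981, 1.57402903]), np.float64(4.620519835841313))
jar (array([0.46395446, 0.26220669, 0.68781983]), np.float64(0.9557089261697459))
```

```bash
python3 -c "
import cv2;a=cv2.imread('pics/top_mask.png');b=cv2.imread('pics/side_mask.png');cv2.imwrite('pics/both_mask.png',cv2.resize(cv2.vconcat([a,b]),(518,600)))"
```

```text
(no output)
```

View pics/both_mask.png

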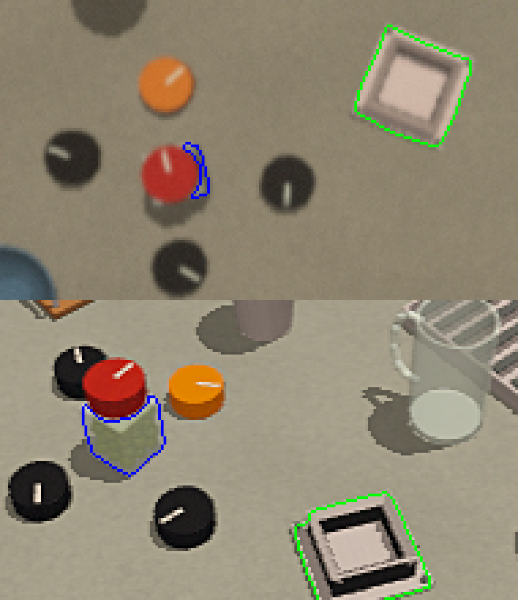

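```bash
python3 - <<'E'
from fit import *
P=[eyes.get_image("top"),eyes.get_image("side")]
z=np.load("masks.npz"); mj=z["mj"]
# red lid masks by colour
ml=[]
for p in P:
    hsv=cv2.cvtColor(p["frame"],cv2.COLOR_RGB2HSV); red=((hsv[...,0]<6)|(hsv[...,0]>172))&(hsv[...,1]>130)&(hsv[...,2]>70)
    red[:,:190]=0; red[:,240:]=0; red[:165]=0; red[265:]=0
    red=cv2.morphologyEx(red.astype(np.uint8),cv2.MORPH_CLOSE,np.ones((5,5)))
    ml.append(red.astype(float)); print(red.sum())
np.savez("lidm.npz",ml=ml)
lid=lambda x:[circ(x[0],x[1],.03,.08)+circ(x[0],x[1],.03,.106)]
for ps,ms in((P,ml),(P[:1],ml[:1]),(P[1:],ml[1:])): print("lid",fit(ps,ms,lid,[.46,.263],[.01,.01]))
def cost(x,idx):
    c=0
    for i in idx:
        b=rast(P[i],[sq(x[0],x[1],x[2],.03,0)+sq(x[0],x[1],x[2],.03,.075)],mj[i].shape)
        b=b*(1-rast(P[i],lid(x),mj[i].shape)); c+=np.abs(b-mj[i]).sum()/500
    return c
for a0 in(0,.4,.8,1.2):
  for idx in((1,),):
    x0=np.array([.462,.263,a0]); sim=np.array([x0,x0+[.01,0,0],x0+[0,.01,0],x0+[0,0,.2]])
    r=minimize(cost,x0,args=(idx,),method="Nelder-Mead",options=dict(initial_simplex=sim)); print(idx,r.x,r.fun)
b=r.x
def draw(p,x,a,n,fit_b):
    f=cv2.resize(p["frame"][a[1]:a[1]+a[3],a[0]:a[0]+a[2],::-1],None,fx=6,fy=6,interpolation=cv2.INTER_CUBIC)
    def pl(pts,c):
        q=proj(p,pts); q=((q-[a[0],a[1]]+.5)*6-.5).astype(np.int32); cv2.polylines(f,[q],True,c,1)
    pl(sq(*x,.03,0),(0,255,255)); pl(sq(*x,.03,.075),(0,255,0)); pl(circ(x[0],x[1],.03,.106),(255,0,0))
    y=fit_b
    pl(sq(*y,.055,.01),(0,255,255)); pl(sq(*y,.0315,.032),(0,255,0)); pl(sq(*y,.0315,.01),(255,0,255))
    cv2.imwrite(n,f)
print(b)
for p,n,a in((P[0],"top",(190,185,133,90)),(P[1],"side",(195,165,133,100))): draw(p,b,a,f"pics/{n}_ov.png",(.557,.005,-.41))
E
```

```text
341
412
lid (array([0.46304149, 0.26586259]), np.float64(0.1798080471262616))
lid (array([0.46262008, 0.26523749]), np.float64(0.09560117302052787))
lid (array([0.46301882, 0.26588977]), np.float64(0.08196268798781647))
(1,) [ 0.46414794  0.26637188 -0.02340895] 0.1511288273740869
(1,) [0.46503965 0.26553976 0.70363834] 0.20232904267589388
(1,) [0.46498428 0.2655726  0.70603828] 0.20274488273740868
(1,) [0.46442916 0.26675792 1.55926696] 0.15345956170703576
[0.46442916 0.26675792 1.55926696]
```

View pics/top_ov.png

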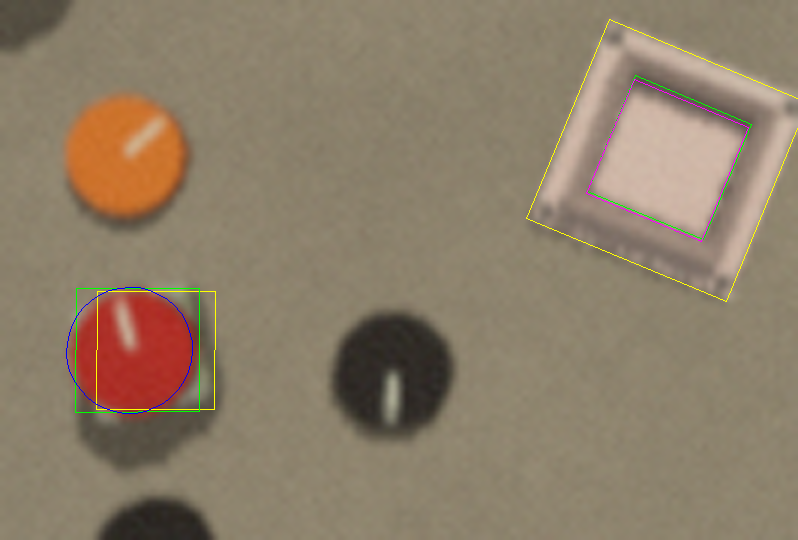

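View pics/side_ov.png

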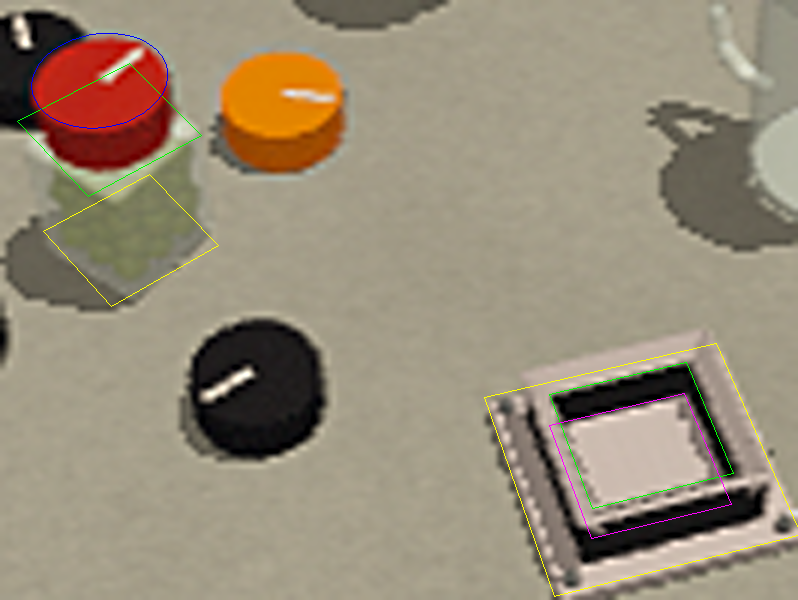

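```bash
cat > ov.py <<'E'
from fit import *
import sys
def draw(p,a,n,k,items):
    f=cv2.resize(p["frame"][a[1]:a[1]+a[3],a[0]:a[0]+a[2],::-1],None,fx=k,fy=k,interpolation=cv2.INTER_CUBIC)
    for pts,c in items:
        q=proj(p,pts); q=((q-[a[0],a[1]]+.5)*k-.5).astype(np.int32); cv2.polylines(f,[q],True,c,1)
    cv2.imwrite(n,f); return f
E
python3 - <<'E'
from ov import *
P=[eyes.get_image("top"),eyes.get_image("side")]
x=(.461,.264,.2)
it=[(sq(*x,.03,0),(0,255,255)),(sq(*x,.03,.075),(0,255,0)),(circ(x[0],x[1],.03,.106),(255,0,0)),(circ(x[0],x[1],.03,.08),(255,0,255))]
f=draw(P[0],(195,225,40,40),"pics/t.png",10,it);g=draw(P[1],(195,168,40,50),"pics/s.png",10,it)
g0=draw(P[1],(195,168,40,50),"pics/s.png",10,[])
cv2.imwrite("pics/jar2.png",cv2.hconcat([g0,g])); cv2.imwrite("pics/jart.png",cv2.hconcat([draw(P[0],(195,225,40,40),"pics/t.png",10,[]),f]))
E
```

```text
(no output)
```

View pics/jar2.png

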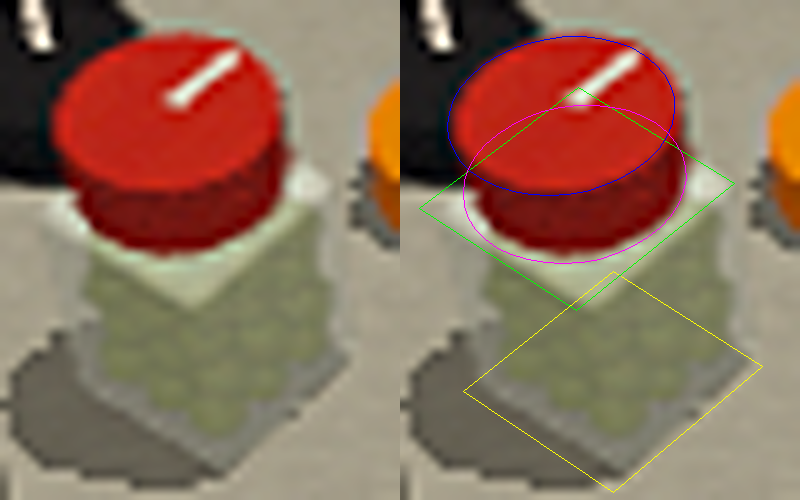

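View pics/jart.png

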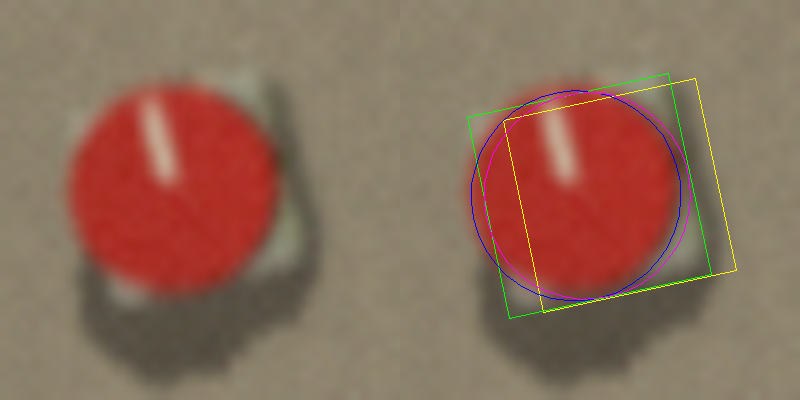

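```bash
python3 - <<'E'
from ov import *
from scipy.optimize import least_squares
P=[eyes.get_image("top"),eyes.get_image("side")]
# sq order: (+,+),(-,+),(-,-),(+,-)
x=(.461,.264,.2)
o=lambda a,pts:[((u+.5)/10-.5+a[0],(v+.5)/10-.5+a[1]) for u,v in pts]
print(((proj(P[1],sq(*x,.03,.075))-[195,168])*10).round(), ((proj(P[0],sq(*x,.03,.075))-[195,225])*10).round())
# side shoulder: left, front, right ; bottom front,right
S=np.array(o((195,168),[(48,215),(192,305),(325,190),(225,472),(348,358)]))
T=np.array(o((195,225),[(262,75),(302,262),(118,305)]))
def res(x,useT=True):
    q=proj(P[1],sq(*x,.03,.075)); b=proj(P[1],sq(*x,.03,0)); 
    def near(Q,p): return Q[np.argmin(np.linalg.norm(Q-p,axis=1))]-p
    r=[near(q,S[0]),near(q,S[1]),near(q,S[2]),near(b,S[3]),near(b,S[4])]
    if useT:
        t=proj(P[0],sq(*x,.03,.075)); r+=[near(t,k) for k in T]
    return np.concatenate(r)
for u in(True,False):
    r=least_squares(res,[.463,.265,.25],args=(u,),diff_step=1e-4); print(r.x,np.degrees(r.x[2]),r.fun.reshape(-1,2).round(2).tolist())
x=r.x
it=[(sq(*x,.03,0),(0,255,255)),(sq(*x,.03,.075),(0,255,0)),(circ(x[0],x[1],.03,.106),(255,0,0)),(circ(x[0],x[1],.03,.08),(255,0,255))]
f=draw(P[0],(195,225,40,40),"pics/t.png",10,it);g=draw(P[1],(195,168,40,50),"pics/s.png",10,it)
f=cv2.copyMakeBorder(f,0,100,0,0,cv2.BORDER_CONSTANT)
cv2.imwrite("pics/jar3.png",cv2.hconcat([f,g]))
E
```

```text
[[174.  83.]
 [ 15. 204.]
 [172. 306.]
 [330. 179.]] [[ 63. 113.]
 [105. 314.]
 [307. 270.]
 [264.  69.]]
[0.46288862 0.26469723 0.23233109] 13.311591115154389 [[-2.37, -0.75], [-0.57, -0.01], [1.33, -1.47], [-0.23, 1.47], [1.83, 0.06], [0.06, -1.06], [0.95, 0.2], [-0.67, 0.96]]
[0.4623789  0.26441863 0.25296049] 14.493568247959036 [[-2.47, -0.38], [-0.34, 0.1], [1.22, -1.55], [-0.01, 1.59], [1.72, -0.03]]
```

View pics/jar3.png

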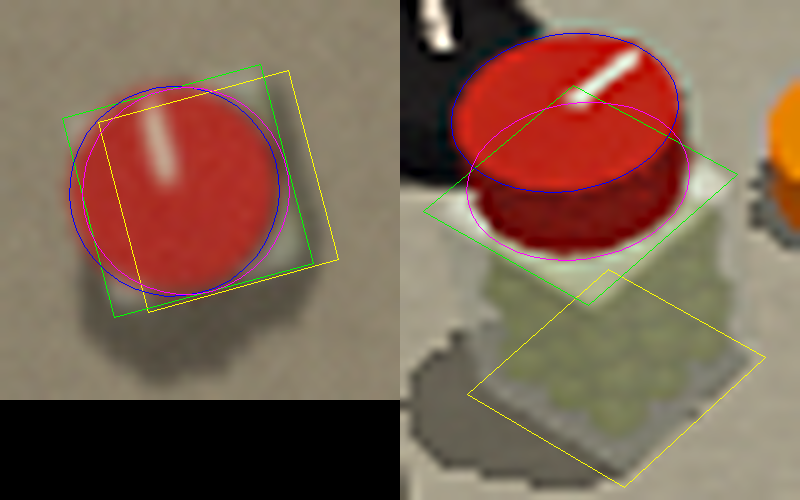

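```bash
cat > go.py <<'E'
import sys; from rig import manip
from h import *
from scipy.spatial.transform import Rotation as Ro
s=manip.get_state(); w,x,y,z=s["ee_rot"]; R=Ro.from_quat([x,y,z,w]).as_matrix()
psi=np.arctan2(R[1,0],R[0,0]); tilt=np.degrees(np.arccos(-R[2,2]))
print("t",round(s["clock"],2),"pos",s["position"].round(4),"psi",round(psi,3),"tilt",round(tilt,2),"j6",s["qpos"][5].round(3),"F",s["contact_force"].round(1),"M",s["moment"].round(2),"w",round(s["width"],4))
a=[float(v) for v in sys.argv[1:]]
if a:
    d=R.T@(np.array(a[:3])-s["position"])*1000
    dp=(a[3]-psi+np.pi)%(2*np.pi)-np.pi
    print("shift mm",d.round(1),"turn deg",round(-np.degrees(dp),1), "(psi half turn alt", round(-np.degrees((dp+2*np.pi)%(2*np.pi)-np.pi),1),")")
E
python3 -m inch '[[1,0,0,0,7.1],[1,0,0,0,7.1],[1,0,0,0,7.1],[1,0,0,0,7.1],[1,0,0,0,7.1],[1,0,0,0,7.1],[1,0,0,0,7.1]]' 90; python3 go.py .463 .265 .18 .24
```

```text
clock: 3.08
position: [0.2567, 0.5145, 0.2313]
ee_rot: [-0.0, 0.994, 0.114, 0.0]
contact_force: [0.3, 0.0, 0.8]
width: 0.0858
t 3.08 pos [0.2567 0.5145 0.2313] psi 0.228 tilt 0.01 j6 0.759 F [0.3 0.  0.8] M [-0.04  0.04 -0.02] w 0.0858
shift mm [144.6 289.7  51.3] turn deg -0.7 (psi half turn alt 179.3 )
```

```bash
python3 -m inch '[[1,16,32,5,0],[1,16,32,5,0],[1,16,32,5,0],[1,16,32,5,0],[1,16,32,5,0],[1,16,32,5,0],[1,16,32,5,0],[1,16,32,5,0],[1,16,32,5,0]]' 90; python3 go.py .463 .265 .12 .24
```

```text
clock: 3.83
position: [0.4661, 0.2648, 0.1852]
ee_rot: [-0.005, 0.993, 0.118, 0.002]
contact_force: [0.8, -0.3, 0.2]
width: 0.0853
t 3.83 pos [0.4661 0.2648 0.1852] psi 0.237 tilt 0.57 j6 0.142 F [ 0.8 -0.3  0.2] M [0.   0.02 0.03] w 0.0853
shift mm [-3.3 -0.4 65.1] turn deg -0.2 (psi half turn alt 179.8 )
```

```bash
python3 -m inch '[[1,-1,0,5,0],[1,-2,0,15,0],[1,0,0,15,0],[1,0,0,15,0],[1,0,0,10,0],[1,0,0,0,0]]' 90; python3 go.py .463 .265 .075 .24
```

```text
clock: 4.33
position: [0.4704, 0.2572, 0.1228]
ee_rot: [-0.003, 0.994, 0.111, 0.004]
contact_force: [-0.6, -1.0, -0.5]
width: 0.0855
t 4.33 pos [0.4704 0.2572 0.1228] psi 0.223 tilt 0.64 j6 0.142 F [-0.6 -1.  -0.5] M [0.01 0.02 0.04] w 0.0855
shift mm [-6.  -8.9 47.8] turn deg -1.0 (psi half turn alt 179.0 )
```

```bash
python3 - <<'E'
from ov import *
P=[eyes.get_image("top"),eyes.get_image("side")]
f=draw(P[0],(185,215,60,50),"pics/t.png",7,[]);g=draw(P[1],(185,150,55,70),"pics/s.png",7,[])
f=cv2.copyMakeBorder(f,0,140,0,0,cv2.BORDER_CONSTANT)
cv2.imwrite("pics/pre.png",cv2.resize(cv2.hconcat([f,g]),(800,487)))
E
```

```text
(no output)
```

View pics/pre.png

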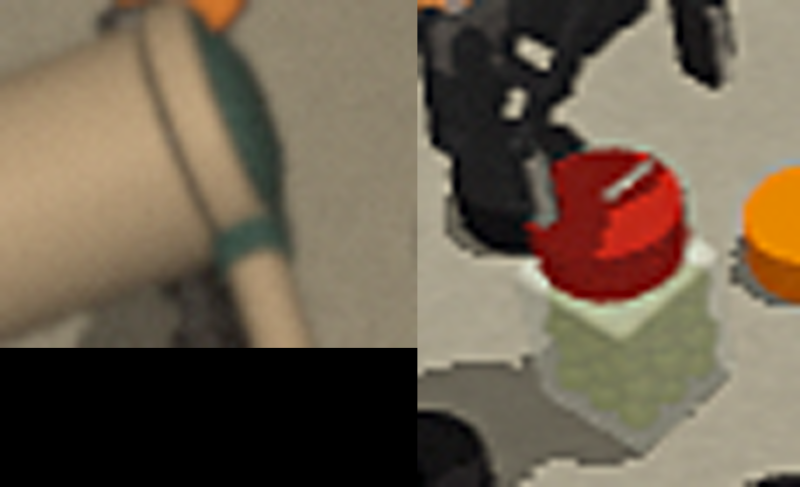

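```bash
python3 -m inch '[[1,-6,-9,0,-1],[1,0,0,0,0],[1,0,0,0,0]]' 90; python3 go.py .463 .265 .075 .24
```

```text
clock: 4.68
position: [0.464, 0.2672, 0.1268]
ee_rot: [-0.004, 0.993, 0.121, 0.008]
contact_force: [-0.5, -0.1, -0.2]
width: 0.0855
t 4.68 pos [0.464  0.2672 0.1268] psi 0.243 tilt 1.04 j6 0.144 F [-0.5 -0.1 -0.2] M [-0.06 -0.01  0.04] w 0.0855
shift mm [-2.3  2.3 51.7] turn deg 0.2 (psi half turn alt -179.8 )
```

```bash
python3 -m inch '[[1,-1,1,10,0],[1,-1,1,10,0],[1,0,0,10,0],[1,0,0,8,0],[1,0,0,5,0],[1,0,0,0,0]]' 90; python3 go.py .463 .265 .075 .24; python3 -c "
from rig import manip; print(manip.get_state()['qpos'].round(3))"
```

```text
clock: 5.18
position: [0.4639, 0.2667, 0.083]
ee_rot: [-0.005, 0.992, 0.123, 0.011]
contact_force: [0.1, -0.3, 0.3]
width: 0.0853
t 5.18 pos [0.4639 0.2667 0.083 ] psi 0.246 tilt 1.4 j6 0.14 F [ 0.1 -0.3  0.3] M [-0.   -0.03 -0.02] w 0.0853
shift mm [-1.5  1.5  8. ] turn deg 0.3 (psi half turn alt -179.7 )
[0.389 0.332 1.829 0.005 0.956 0.14 ]
```

```bash
python3 -m inch '[[1,-1,1,3,0],[1,0,0,3,0],[1,0,0,2,0],[1,0,0,0,0]]' 90; python3 go.py .463 .265 .075 .24
```

```text
clock: 5.52
position: [0.4637, 0.2655, 0.0744]
ee_rot: [-0.005, 0.992, 0.123, 0.011]
contact_force: [-0.1, -0.5, -0.2]
width: 0.0851
t 5.52 pos [0.4637 0.2655 0.0744] psi 0.246 tilt 1.44 j6 0.138 F [-0.1 -0.5 -0.2] M [ 0.01  0.02 -0.03] w 0.0851
shift mm [-0.8  0.3 -0.6] turn deg 0.3 (psi half turn alt -179.7 )
```

```bash
python3 - <<'E'
from ov import *
P=[eyes.get_image("side")]
draw(P[0],(185,150,60,70),"pics/pre2.png",8,[])
E
```

```text
(no output)
```

View pics/pre2.png

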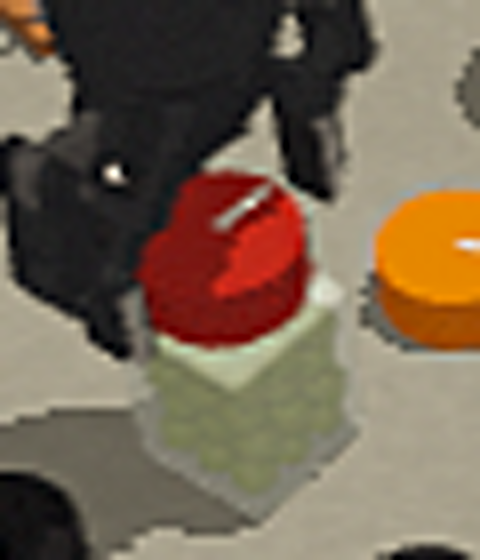

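```bash
python3 -m inch '[[-1,0,0,0,0],[-1,0,0,0,0],[-1,0,0,0,0],[-1,0,0,0,0],[-1,0,0,0,0],[-1,0,0,0,0],[-1,0,0,0,0],[-1,0,0,0,0]]' 90; python3 go.py .463 .265 .075 .24
```

```text
clock: 6.23
position: [0.4643, 0.2657, 0.0761]
ee_rot: [-0.005, 0.992, 0.123, 0.012]
contact_force: [-0.6, 0.1, -0.5]
width: 0.0572
t 6.23 pos [0.4643 0.2657 0.0761] psi 0.246 tilt 1.55 j6 0.138 F [-0.6  0.1 -0.5] M [0.01 0.02 0.01] w 0.0572
shift mm [-1.5  0.4  1. ] turn deg 0.3 (psi half turn alt -179.7 )
```

```bash
python3 - <<'E'
from ov import *
P=[eyes.get_image("side")]
draw(P[0],(185,150,60,70),"pics/pre3.png",8,[])
E
```

```text
(no output)
```

View pics/pre3.png

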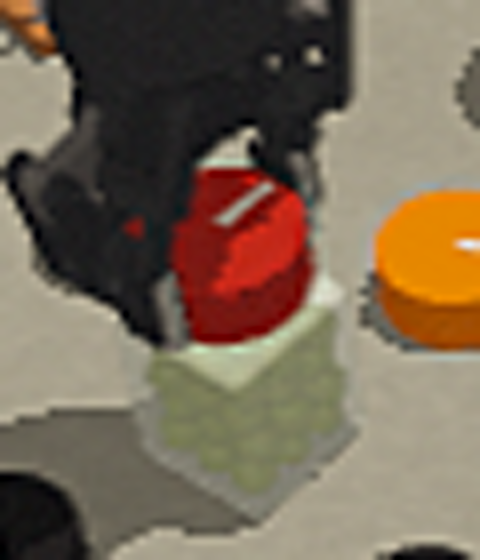

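```bash
python3 -m inch '[[-1,0,0,-2,0],[-1,0,0,-4,0],[-1,0,0,-8,0],[-1,0,0,-10,0],[-1,0,0,-10,0],[-1,0,0,-10,0],[-1,0,0,-10,0],[-1,0,0,-10,0],[-1,0,0,-6,0],[-1,0,0,-3,0],[-1,0,0,0,0]]' 90; python3 go.py .463 .265 .15 .24
```

```text
clock: 7.2
position: [0.4575, 0.2626, 0.1502]
ee_rot: [-0.004, 0.992, 0.123, 0.006]
contact_force: [0.1, 0.1, -5.4]
width: 0.0573
t 7.2 pos [0.4575 0.2626 0.1502] psi 0.246 tilt 0.76 j6 0.139 F [ 0.1  0.1 -5.4] M [ 0.03 -0.01  0.01] w 0.0573
shift mm [ 5.9 -1.   0.3] turn deg 0.3 (psi half turn alt -179.7 )
```

```bash
python3 - <<'E'
from ov import *
P=[eyes.get_image("side"),eyes.get_image("top")]
draw(P[0],(170,100,80,110),"pics/l1.png",5,[])
E
```

```text
(no output)
```

View pics/l1.png

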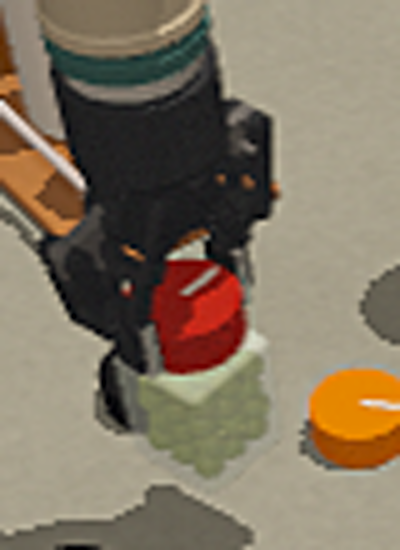

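```bash
python3 -m inch '[[-1,0,0,0,3],[-1,0,0,0,6],[-1,0,0,0,7],[-1,0,0,0,7],[-1,0,0,0,7],[-1,0,0,0,5],[-1,0,0,0,2],[-1,0,0,0,0]]' 90; python3 go.py .557 .005 .15 -.41
```

```text
clock: 7.97
position: [0.4529, 0.2606, 0.1429]
ee_rot: [-0.001, 0.977, -0.211, -0.002]
contact_force: [-0.2, -0.2, -6.4]
width: 0.0574
t 7.97 pos [0.4529 0.2606 0.1429] psi -0.426 tilt 0.25 j6 0.81 F [-0.2 -0.2 -6.4] M [-0.01 -0.02  0.03] w 0.0574
shift mm [200.4 189.8  -8.2] turn deg -0.9 (psi half turn alt 179.1 )
```

```bash
python3 -m inch '[[-1,8,8,-3,0],[-1,16,16,-2,0],[-1,20,19,-2,0],[-1,20,19,-2,0],[-1,20,19,-2,0],[-1,20,19,-2,0],[-1,20,19,-2,0],[-1,20,19,-2,0],[-1,16,16,-2,0],[-1,10,10,-2,0],[-1,5,5,-1,0],[-1,0,0,-1,0]]' 90; python3 go.py .557 .005 .15 -.41
```

```text
clock: 8.97
position: [0.5473, 0.0153, 0.1628]
ee_rot: [0.003, 0.979, -0.203, -0.004]
contact_force: [-0.2, 0.2, -5.9]
width: 0.0575
t 8.97 pos [0.5473 0.0153 0.1628] psi -0.409 tilt 0.57 j6 0.316 F [-0.2  0.2 -5.9] M [-0.01 -0.04  0.01] w 0.0575
shift mm [13.1  5.5 12.8] turn deg 0.1 (psi half turn alt -179.9 )
```

```bash
python3 -m inch '[[-1,7,3,2,0],[-1,5,2,2,0],[-1,1,0,1,0],[-1,0,0,0,0]]' 90; python3 go.py .557 .005 .15 -.41
```

```text
clock: 9.3
position: [0.5567, 0.0062, 0.1568]
ee_rot: [0.003, 0.979, -0.202, -0.005]
contact_force: [-0.2, 1.0, -5.5]
width: 0.0572
t 9.3 pos [0.5567 0.0062 0.1568] psi -0.407 tilt 0.64 j6 0.297 F [-0.2  1.  -5.5] M [-0.06 -0.02 -0.01] w 0.0572
shift mm [0.8 0.9 6.8] turn deg 0.2 (psi half turn alt -179.8 )
```

```bash
cat > look.py <<'E'
from ov import *
import sys; from rig import manip
n=sys.argv[1]
P=[eyes.get_image("side"),eyes.get_image("top")]
s=manip.get_state(); t=s["position"]
yb=(.557,.005,-.41)
it=[(sq(*yb,.055,.01),(0,255,255)),(sq(*yb,.0315,.032),(0,255,0))]
f=draw(P[0],(255,140,95,130),"x.png",5,it); g=draw(P[1],(265,175,65,65),"x.png",5,it)
g=cv2.copyMakeBorder(g,0,f.shape[0]-g.shape[0],0,0,cv2.BORDER_CONSTANT)
o=cv2.hconcat([f,g]); k=min(800/o.shape[1],600/o.shape[0],1); o=cv2.resize(o,None,fx=k,fy=k)
cv2.imwrite(f"pics/{n}.png",o)
E
mv() { :; }; python3 look.py over1; rm -f x.png
```

```text
(no output)
```

View pics/over1.png

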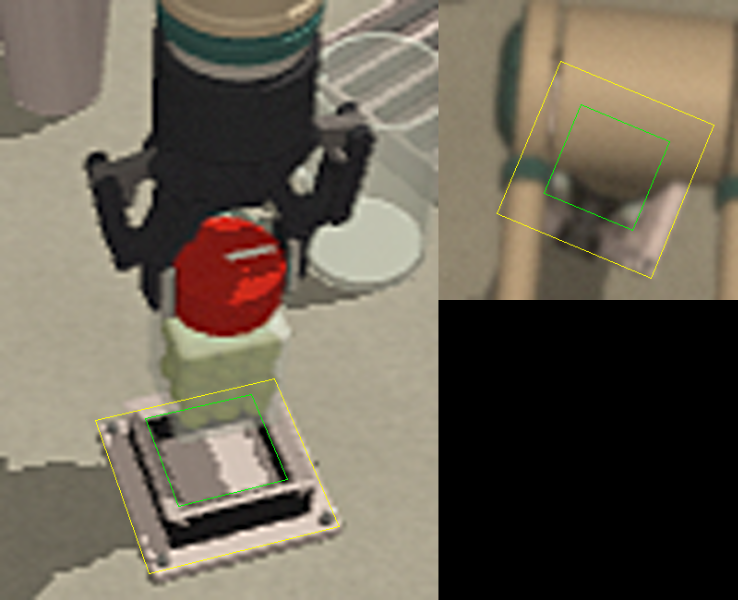

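```bash
cat > look2.py <<'E'
from ov import *
import sys; from rig import manip
s=manip.get_state(); t=s["position"]; w,x,y,z=s["ee_rot"]
psi=2*np.arctan2(y,x)
p=eyes.get_image("side")
X=(t[0],t[1],psi); zb=t[2]-.076
it=[(sq(*X,.03,zb),(0,255,255)),(sq(*X,.03,zb+.075),(0,255,0)),(circ(X[0],X[1],.03,zb+.106),(255,0,0)),(circ(X[0],X[1],.03,zb+.08),(255,0,255))]
c=proj(p,[t[0],t[1],zb+.05])[0].astype(int); a=(c[0]-24,c[1]-28,48,56)
o=cv2.hconcat([draw(p,a,"/tmp/x.png",8,[]),draw(p,a,"/tmp/x.png",8,it)])
cv2.imwrite(f"pics/{sys.argv[1]}.png",o)
E
python3 look2.py j1
```

View pics/j1.png

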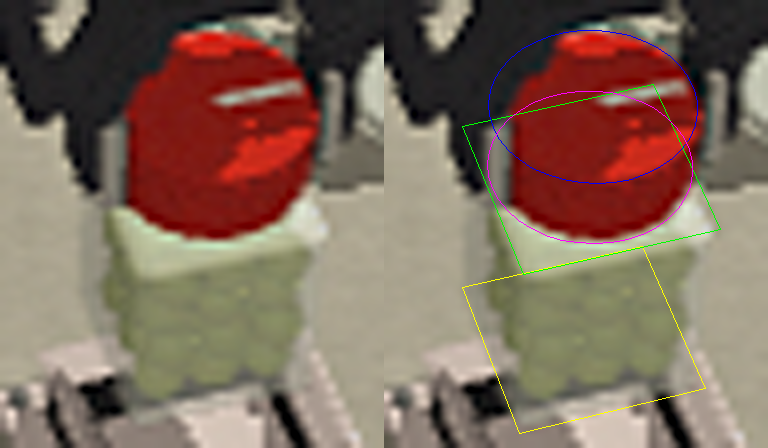

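```bash
python3 -m inch '[[-1,1,1,4,0],[-1,0,0,6,0],[-1,0,0,6,0],[-1,0,0,6,0],[-1,0,0,3,0],[-1,0,0,0,0]]' 90; python3 go.py .557 .005 .086 -.41
```

```text
clock: 9.95
position: [0.5557, 0.0067, 0.1294]
ee_rot: [0.002, 0.98, -0.201, -0.005]
contact_force: [-0.3, -0.5, -4.9]
width: 0.0575
t 9.95 pos [0.5557 0.0067 0.1294] psi -0.404 tilt 0.68 j6 0.295 F [-0.3 -0.5 -4.9] M [-0.01 -0.02  0.04] w 0.0575
shift mm [ 2.3  0.7 43.3] turn deg 0.3 (psi half turn alt -179.7 )
```

```bash
python3 -m inch '[[-1,2,1,4,0.3],[-1,0,0,4,0],[-1,0,0,3,0],[-1,0,0,0,0]]' 90; python3 go.py .557 .005 .086 -.41; python3 look2.py j2
```

```text
clock: 10.28
position: [0.5571, 0.0047, 0.1168]
ee_rot: [0.002, 0.979, -0.204, -0.006]
contact_force: [-0.1, 0.4, -6.2]
width: 0.0572
t 10.28 pos [0.5571 0.0047 0.1168] psi -0.41 tilt 0.71 j6 0.298 F [-0.1  0.4 -6.2] M [-0.01 -0.02  0.01] w 0.0572
shift mm [ 0.1 -0.5 30.8] turn deg 0.0 (psi half turn alt -180.0 )
```

View pics/j2.png

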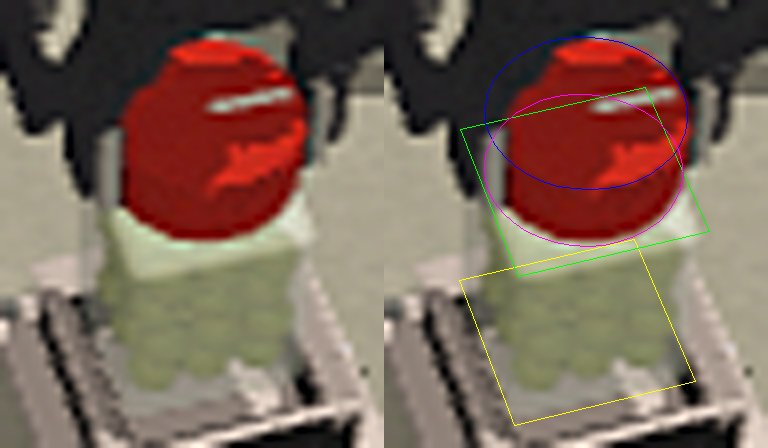

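```bash
python3 -m inch '[[-1,0,0,3,0],[-1,0,0,3,0],[-1,0,0,2,0]]' 90; python3 go.py .557 .005 .086 -.41
```

```text
clock: 10.58
position: [0.5581, 0.0045, 0.1094]
ee_rot: [0.002, 0.979, -0.204, -0.004]
contact_force: [-0.2, -0.3, -5.8]
width: 0.0576
t 10.58 pos [0.5581 0.0045 0.1094] psi -0.41 tilt 0.57 j6 0.298 F [-0.2 -0.3 -5.8] M [-0.02 -0.06 -0.01] w 0.0576
shift mm [-1.  -0.2 23.4] turn deg -0.0 (psi half turn alt 180.0 )
```

```bash
python3 -m inch '[[-1,-0.5,0,3,0],[-1,0,0,3,0],[-1,0,0,3,0]]' 90; python3 go.py .557 .005 .086 -.41
```

```text
clock: 10.83
position: [0.5604, 0.0046, 0.1056]
ee_rot: [0.002, 0.979, -0.204, -0.001]
contact_force: [-4.1, 0.8, 17.7]
width: 0.0567
t 10.83 pos [0.5604 0.0046 0.1056] psi -0.411 tilt 0.21 j6 0.298 F [-4.1  0.8 17.7] M [ 0.57  1.82 -0.  ] w 0.0567
shift mm [-3.3  0.9 19.6] turn deg -0.0 (psi half turn alt 180.0 )
```

```bash
python3 look2.py j3; python3 look.py over3
```

```text
(no output)
```

View pics/j3.png

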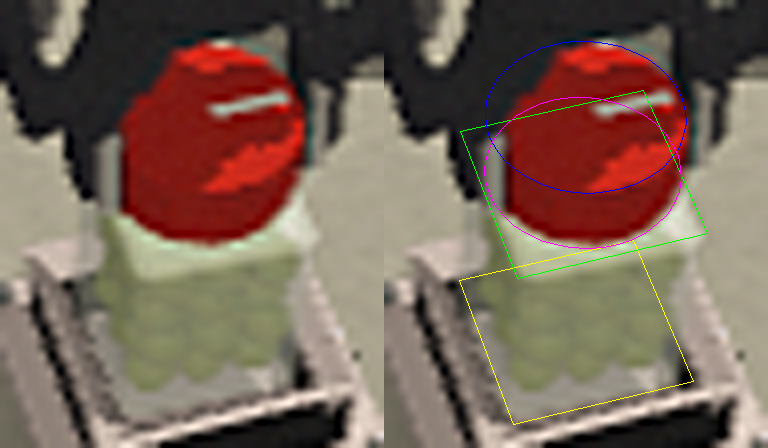

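View pics/over3.png

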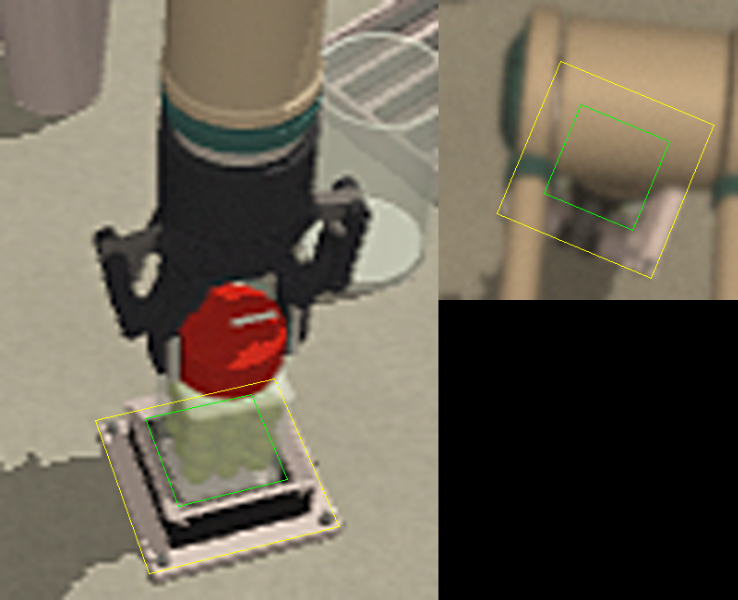

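```bash
cat > br.py <<'E'
from ov import *
import sys
yb=tuple(float(v) for v in sys.argv[1:4]); n=sys.argv[4]; lip=float(sys.argv[5])
out=[]
for nm,a,k in(("side",(275,215,58,56),10),("top",(276,186,50,50),10)):
    p=eyes.get_image(nm); q=dict(p); q["frame"]=cv2.imread(f"pics/{nm}_raw1.png")[:,:,::-1]
    R=cv2.Rodrigues(np.array(p["rvec"]))[0]; print(nm,-R.T@np.array(p["tvec"]).ravel())
    it=[(sq(*yb,.055,.01),(0,255,255)),(sq(*yb,.0315,.032),(0,255,0)),(sq(*yb,.0315,.01),(255,0,255)),(sq(*yb,lip,.041),(255,0,0))]
    f=draw(q,a,"/tmp/x.png",k,it); f0=draw(q,a,"/tmp/x.png",k,[])
    cv2.imwrite(f"pics/{n}_{nm}.png",cv2.resize(cv2.hconcat([f0,f]),(800,int(800*f.shape[0]/(2*f.shape[1])))))
E
python3 br.py .557 .005 -.41 br1 .0365
```

```text
side [ 0.12007061 -0.45404847  0.86688108]
top [0.46008654 0.06781624 1.66119344]
```

View pics/br1_side.png

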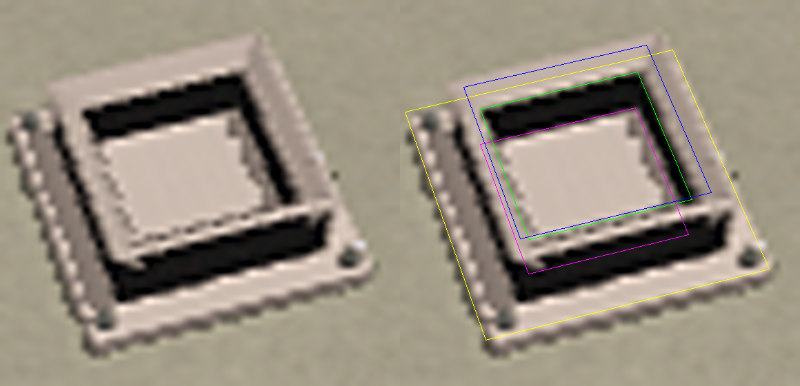

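View pics/br1_top.png

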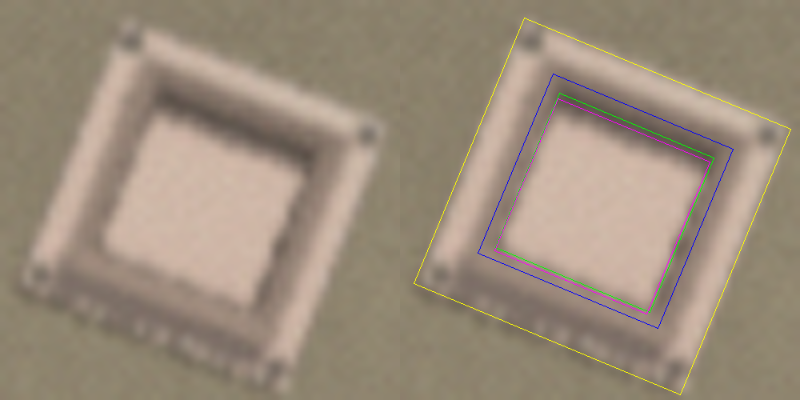

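```bash
python3 -m inch '[[-1,-2,0.5,-2,0],[-1,-1,0,-1,0],[-1,0,0,0,0]]' 90; python3 go.py .557 .005 .086 -.41
```

```text
clock: 11.33
position: [0.5572, 0.0056, 0.1104]
ee_rot: [0.002, 0.979, -0.204, 0.0]
contact_force: [1.1, -0.3, -5.8]
width: 0.0575
t 11.33 pos [0.5572 0.0056 0.1104] psi -0.41 tilt 0.18 j6 0.299 F [ 1.1 -0.3 -5.8] M [0.05 0.   0.02] w 0.0575
shift mm [-0.   0.5 24.4] turn deg -0.0 (psi half turn alt 180.0 )
```

```bash
python3 -m inch '[[-1,-0.3,0.3,2,0],[-1,-0.3,0,2,0],[-1,-0.3,0,2,0]]' 90; python3 go.py .557 .005 .086 -.41
```

```text
clock: 11.58
position: [0.5564, 0.0055, 0.1032]
ee_rot: [0.002, 0.979, -0.204, 0.001]
contact_force: [-0.2, -0.1, -5.0]
width: 0.0573
t 11.58 pos [0.5564 0.0055 0.1032] psi -0.41 tilt 0.2 j6 0.299 F [-0.2 -0.1 -5. ] M [-0.06 -0.13 -0.02] w 0.0573
shift mm [ 0.7  0.2 17.2] turn deg -0.0 (psi half turn alt 180.0 )
```

Past the earlier catch height with no contact; go on down.

```bash
python3 -m inch '[[-1,0,0,2,0],[-1,0,0,2,0],[-1,0,0,2,0]]' 90; python3 go.py .557 .005 .086 -.41
```

```text
clock: 11.83
position: [0.5566, 0.0053, 0.0954]
ee_rot: [0.002, 0.979, -0.204, 0.0]
contact_force: [0.4, -0.3, -5.2]
width: 0.0572
t 11.83 pos [0.5566 0.0053 0.0954] psi -0.41 tilt 0.21 j6 0.299 F [ 0.4 -0.3 -5.2] M [-0.01 -0.12  0.  ] w 0.0572
shift mm [0.5 0.1 9.4] turn deg -0.0 (psi half turn alt 180.0 )
```

```bash
python3 -m inch '[[-1,0,0,2,0],[-1,0,0,2,0],[-1,0,0,1.5,0]]' 90; python3 go.py .557 .005 .086 -.41
```

```text
clock: 12.08
position: [0.5566, 0.0052, 0.0887]
ee_rot: [0.002, 0.979, -0.204, -0.0]
contact_force: [0.9, -0.4, -5.0]
width: 0.0574
t 12.08 pos [0.5566 0.0052 0.0887] psi -0.41 tilt 0.21 j6 0.299 F [ 0.9 -0.4 -5. ] M [-0.05 -0.16 -0.01] w 0.0574
shift mm [0.5 0.  2.7] turn deg -0.0 (psi half turn alt 180.0 )
```

```bash
python3 -m inch '[[-1,0,0,1,0],[-1,0,0,1,0],[-1,0,0,0.5,0]]' 90; python3 go.py .557 .005 .086 -.41
```

```text
clock: 12.33
position: [0.5565, 0.0048, 0.0863]
ee_rot: [0.002, 0.979, -0.203, -0.0]
contact_force: [-0.7, -0.8, -1.4]
width: 0.0574
t 12.33 pos [0.5565 0.0048 0.0863] psi -0.41 tilt 0.26 j6 0.299 F [-0.7 -0.8 -1.4] M [-0.14  0.14  0.05] w 0.0574
shift mm [ 0.4 -0.4  0.3] turn deg 0.0 (psi half turn alt -180.0 )
```

```bash
python3 -m inch '[[-1,0,0,0.7,0],[-1,0,0,0.5,0],[-1,0,0,0.2,0]]' 90; python3 go.py .557 .005 .086 -.41; python3 look2.py j4
```

```text
clock: 12.58
position: [0.5573, 0.0043, 0.0865]
ee_rot: [0.003, 0.979, -0.203, 0.001]
contact_force: [-1.0, -1.3, -0.7]
width: 0.0574
t 12.58 pos [0.5573 0.0043 0.0865] psi -0.409 tilt 0.32 j6 0.299 F [-1.  -1.3 -0.7] M [-0.14  0.11  0.01] w 0.0574
shift mm [-0.5 -0.6  0.5] turn deg 0.0 (psi half turn alt -180.0 )
```

View pics/j4.png

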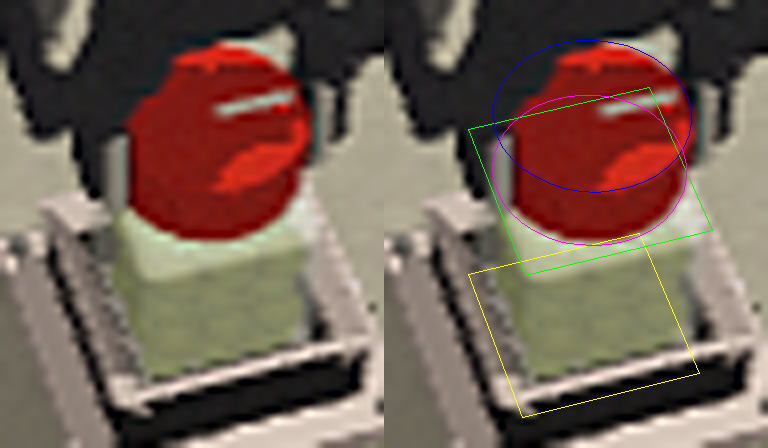

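```bash
python3 -m inch '[[-1,0,0,0,-3],[-1,0,0,0,-5],[-1,0,0,0,-5],[-1,0,0,0,-5],[-1,0,0,0,-2]]' 90; python3 go.py .557 .005 .0865 -.41; python3 look2.py j5
```

```text
clock: 13.05
position: [0.5574, 0.0044, 0.0867]
ee_rot: [0.002, 1.0, -0.026, 0.001]
contact_force: [-0.2, -1.5, -1.1]
width: 0.0574
t 13.05 pos [0.5574 0.0044 0.0867] psi -0.051 tilt 0.27 j6 -0.061 F [-0.2 -1.5 -1.1] M [-0.14  0.08 -0.51] w 0.0574
shift mm [-0.4 -0.6  0.2] turn deg 20.6 (psi half turn alt -159.4 )
```

View pics/j5.png

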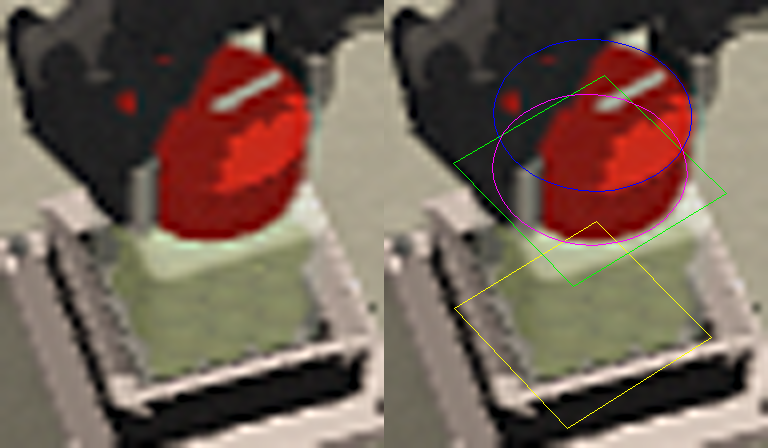

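```bash
python3 -m inch '[[-1,0,0,0,-3],[-1,0,0,0,-5],[-1,0,0,0,-6],[-1,0,0,0,-6],[-1,0,0,0,-6],[-1,0,0,0,-6],[-1,0,0,0,-6],[-1,0,0,0,-6],[-1,0,0,0,-3],[-1,0,0,0,0]]' 90; python3 go.py .557 .005 .0865 .93; python3 look2.py j6
```

```text
clock: 13.93
position: [0.5574, 0.0045, 0.0868]
ee_rot: [0.001, 0.924, 0.382, 0.001]
contact_force: [-0.2, -1.6, -1.4]
width: 0.0571
t 13.93 pos [0.5574 0.0045 0.0868] psi 0.783 tilt 0.17 j6 -0.9 F [-0.2 -1.6 -1.4] M [-0.11  0.07 -0.35] w 0.0571
shift mm [ 0.  -0.6  0.3] turn deg -8.4 (psi half turn alt 171.6 )
```

View pics/j6.png

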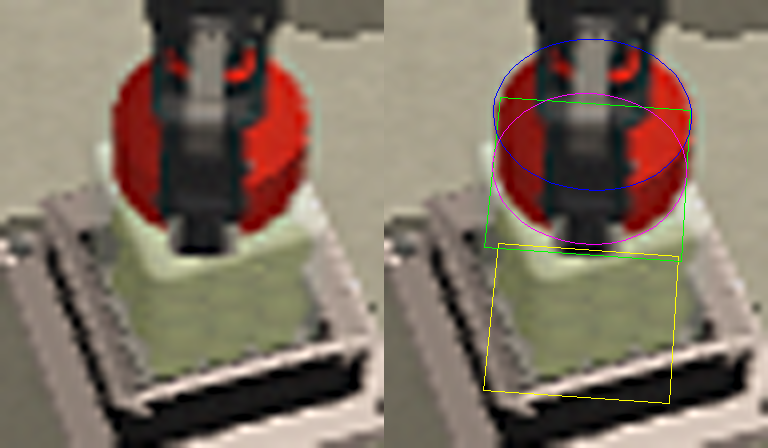

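```bash
python3 -m inch '[[-1,0,0,0,-4],[-1,0,0,0,-5],[-1,0,0,0,0]]' 90; python3 go.py .557 .005 .0865 .93
```

```text
clock: 14.23
position: [0.5575, 0.0045, 0.0868]
ee_rot: [0.0, 0.892, 0.451, 0.001]
contact_force: [0.5, -0.6, -1.3]
width: 0.0574
t 14.23 pos [0.5575 0.0045 0.0868] psi 0.936 tilt 0.17 j6 -1.054 F [ 0.5 -0.6 -1.3] M [-0.12  0.08 -0.32] w 0.0574
shift mm [ 0.1 -0.6  0.3] turn deg 0.4 (psi half turn alt -179.6 )
```

```bash
python3 -m inch '[[-1,0,0,-2,0],[-1,0,0,-2,0],[-1,0,0,-1,0]]' 90; python3 go.py .557 .005 .0865 .93; python3 look2.py j7
```

```text
clock: 14.48
position: [0.5581, 0.0048, 0.0923]
ee_rot: [0.001, 0.894, 0.448, 0.002]
contact_force: [0.1, 0.1, -0.1]
width: 0.0574
t 14.48 pos [0.5581 0.0048 0.0923] psi 0.93 tilt 0.25 j6 -1.047 F [ 0.1  0.1 -0.1] M [-0.02  0.05 -0.02] w 0.0574
shift mm [-0.5 -1.   5.8] turn deg -0.0 (psi half turn alt 180.0 )
```

View pics/j7.png

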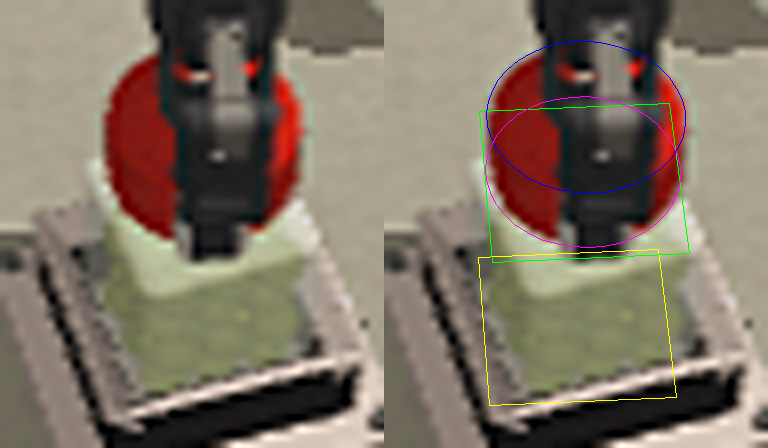

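```bash
python3 -m inch '[[-1,0,0,-3,0],[-1,0,0,-5,0],[-1,0,0,-5,0],[-1,0,0,-5,0],[-1,0,0,-5,0],[-1,0,0,-5,0],[-1,0,0,-3,0],[-1,0,0,-1,0],[-1,0,0,0,0]]' 90; python3 go.py .5572 .0047 .134 .93
```

```text
clock: 15.28
position: [0.5594, 0.0053, 0.1302]
ee_rot: [0.002, 0.894, 0.448, 0.004]
contact_force: [0.8, -0.1, -0.3]
width: 0.0571
t 15.28 pos [0.5594 0.0053 0.1302] psi 0.929 tilt 0.53 j6 -1.046 F [ 0.8 -0.1 -0.3] M [ 0.04  0.01 -0.01] w 0.0571
shift mm [-1.7 -1.4 -3.9] turn deg -0.1 (psi half turn alt 179.9 )
```

```bash
python3 -m inch '[[-1,-1.7,-1.4,-4,0],[-1,0,0,0,0],[-1,0,0,0,0],[-1,0,0,0,0],[-1,0,0,0,0]]' 90; python3 go.py .5572 .0047 .134 .93; python3 look.py fin1
```

```text
clock: 15.7
position: [0.5564, 0.0047, 0.134]
ee_rot: [0.001, 0.894, 0.448, 0.004]
contact_force: [-0.8, -0.8, -0.9]
width: 0.0569
t 15.7 pos [0.5564 0.0047 0.134 ] psi 0.929 tilt 0.45 j6 -1.047 F [-0.8 -0.8 -0.9] M [ 0.02 -0.03  0.06] w 0.0569
shift mm [ 0.5  0.7 -0. ] turn deg -0.1 (psi half turn alt 179.9 )
```

View pics/fin1.png

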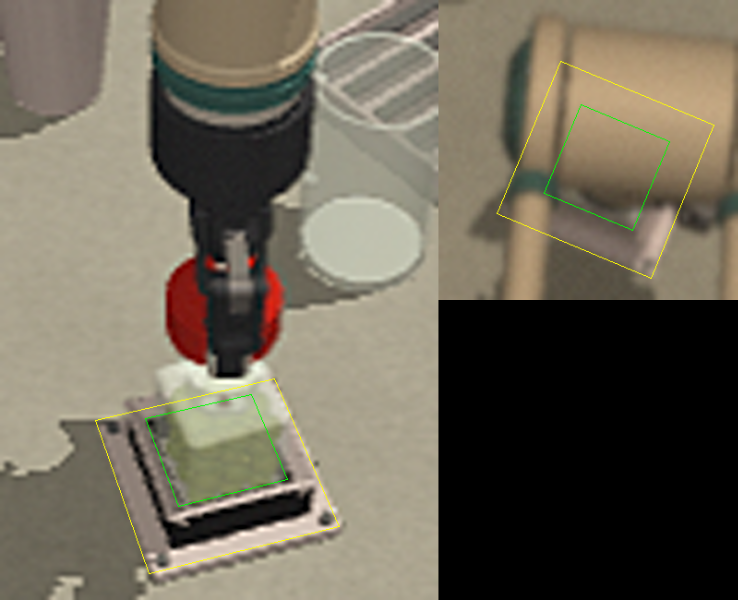

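```bash
python3 go.py .5572 .0047 .134 .93; python3 -c "
from rig import manip
print(abs(manip.get_state()['qd']).max()); print(manip.sign_off())"
```

```text
t 15.8 pos [0.5564 0.0047 0.134 ] psi 0.929 tilt 0.44 j6 -1.047 F [-0.3 -1.5 -0.7] M [-0.   -0.03  0.01] w 0.0577
shift mm [ 0.5  0.6 -0. ] turn deg -0.1 (psi half turn alt 179.9 )
0.0033864515363166868
the job is handed in; nothing more can be done
None
```

The olive jar is standing in the brace with its lid off, and the gripper is holding the lid above its mouth. I handed the job in at 15.8 s; it reports no verdict.

I carried the jar by its closed lid and lowered it into the brace. The first lowering caught on the brace at about 24 N, so I lifted 5 mm, re-centred and it went fully down. I then turned the gripper about 1.34 rad anticlockwise. Allowing for the lid's play and the jar's turn in the brace, the thread should be at about 1.1 to 1.3 rad. I did not measure the thread itself. I lifted the lid straight up about 47 mm.

**Last checks:**
- **Lid:** it is gripped at 57 mm opening and tilted under 0.5°. I estimate it is 25 to 30 mm above the rim and centred within about 2 mm.
- **Stillness:** the arm is still, and the wrist force is near zero, so the lid hangs free.
- **Jar:** the side picture shows it seated and open in the brace.
- **Top camera:** the arm hides the jar from it, so the final check rests on the side view only.
- **Other barware:** I did not measure its final positions. The arm stayed clear of it along the path, and the only unexpected contact seen was that one catch on the brace.

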